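# Pull down the stock cupboard's flap with the hook pole

### The job

Take the hook pole from its rack, put its hook through the ring eye of the shut cupboard flap and swing the flap down until it is fully open on its stays, keeping it on the hook all the way so that it does not drop. Then unhook the pole and lay it back in both saddles of its rack as it lay before, leaving the flap open. Work the flap only with the pole (keep the gripper and arm off the cupboard) and leave the glue jar, tape roll and black case where they stand.

Things in the scene. Friction and masses are not known exactly. Their poses are not given: they have to be found in the camera images.
- cupboard: Fixed plywood stock cupboard on four 122 mm steel legs, 380 mm wide (its y), 220 mm deep (its x), 341 mm high; origin on the bench under its middle, z up, its sloping front with the flap looks along its -x (roughly to the robot's right, world -y, up to about 12 degrees either way). The front leans back 15 degrees. Stock inside and below it.
- flap (a joint): Angle of the flap about the horizontal piano hinge along its bottom edge: 0 shut (leaning back 15 degrees, its own weight keeps it shut), 0.26 upright (balance point), 1.48 rad fully open, where the two quadrant stays stop it 20 degrees above level. It swings out and down towards the cupboard's -x. No spring, almost no friction: past upright it falls open by itself, and short of upright it falls shut. About 0.4 kg.
- flap_hinge (a point): Middle of the flap's hinge line, 140 mm above the bench; the frame turns with the flap: y along the hinge, z up the flap to its free edge, x through the flap to its inner side. The flap is a 344 mm wide (y), 192 mm high (z), 10 mm thick plywood board whose outer face lies at x = -4 mm.
- eye (a point): Centre of the steel ring eye on the flap's outer face near the free edge, in the middle of its width: at x = -29, y = 0, z = 166 mm in the flap_hinge frame, and with the same axes. Ring inside diameter 44 mm, wire 6 mm, standing edge-on: its hole runs along y, parallel to the hinge, so a bar is put through it sideways and may turn in it as the flap swings. The ring's plane is normal to y. It is rigid with the flap.
- pole_grip (a point): Balance point of the hook pole, on the axis of its square wooden handle (22 x 22 mm, rounded edges, from x = -212 to +88 mm); x along the pole to the hook, z up while it lies in the rack. About 0.2 kg. Lies 71 mm above the bench in the rack; the saddles hold the handle 135 mm behind and 50 mm ahead of it, give or take 12 mm. A good place to grip it, from above.
- pole_hook (a point): Middle of the pole's hook bar, at x = +200, y = -18, z = 0 mm in the pole_grip frame, same axes. The hook is 9 mm round steel rod: a straight shank on the pole's axis (y = 0) from the 21 mm ferrule (ends at x = 114) to x = 200, then the bar sideways to y = -36 at x = 200, then a short lip turned back towards the handle, from x = 200 to 187 at y = -36 (centre lines; add 4.5 mm all round, so the hook's front is at x = 204.5 and the lip ends at 182.5).
- rack: Fixed dark wooden pole rack on the bench: a board with two U-shaped saddles at x = -135 and +50 mm, each 18 mm thick along x; x along the pole to its hook end, origin on the bench below the pole's balance point (within 12 mm). The slots are open at the top, floors 60 mm and tops 90 mm above the bench, 30 mm wide at the floor and flared to about 50 mm at the top. With the pole lying in both saddles its axis is 71 mm above the bench.
- glue_jar: Bystander: white plastic jar with a black lid, 72 mm across, 85 mm high; origin at the centre of its base.
- tape_roll: Bystander: roll of brown tape lying flat, 100 mm across, 40 mm high; origin at the centre of its underside.
- slip_case: Bystander: black case 130 x 90 x 35 mm lying flat; origin at the centre of its underside.

How it is judged:
By the outcome, as a careful person would: the job done as asked, in the order asked, and still so for the second after the job is handed in, with the robot touching nothing.
It also fails if it takes over 54 s, if anything falls off the work surface, if the arm or the gripper's body presses on something with over 40 N, if the wrist force passes 120 N, or if a joint passes its speed limit or range.

### The arm

A 6-joint arm with a two-finger parallel gripper is mounted at the origin on the work surface. World frame = base frame: x ahead of the robot, y to its left, z up, the work surface at z = 0. Lengths are in m, angles in rad, forces in N, time in s.
With the tool pointing down it reaches from about 0.225 to 0.725 m from the base axis. Payload 3.1 kg.
Tool frame: the origin (TCP) lies on the centre line of the jaws, within the pads' length; the fingertips stand 25 mm ahead of it and the grasp point (between the pads) lies 6 mm ahead of it (ctrl.tip_extent is the z of the fingertips in the tool frame, in m); z points along the fingers, y is the direction in which the jaws open and shut (so a half turn about z gives the same grasp; the last joint's range is limited). The gripper opens to 85 mm and grips with 20 to 120 N. Pads are 22 mm wide; open, the fingers measure 114 mm over their backs; the gripper's body (76 mm by 85 mm) begins 54 mm behind the grasp point. The pads swing forward as they close: fully open they stand 13 mm farther back than shut.
Start: joints at [1.173, 0.048, 0.099, 1.622, 0, 1.443], TCP at [0.14, 0.506, 0.256] pointing down, gripper open.
Joint ranges: [-2.91, 2.91], [-0.99, 1.94], [-1.21, 1.42], [-2.12, 2.29], [-1.49, 1.47], [-3.14, 3.14]. Speed limits (rad/s): [2.79, 2.79, 3.14, 3.14, 3.14, 3.14].

### API

Orientations are given as a unit quaternion [x, y, z, w].
In Python, from station import monitor, eyes, ctrl, spotter gives the robot as it stands. The module is installed in compiled form; this text tells all that it offers.
- The arm moves only by the tool jog_arm, never from a script. Its argument "moves" is a list of rows, each an object of numbers: "rx", "ry", "rz": the turn, a rotation vector about the world's x, y, z in rad; "dx", "dy", "dz": the shift along the world's x, y, z in m; "gripper": the closure, from 0 (fully open) to 1 (shut). A call has 1 to 20 rows; each row shifts and turns the commanded pose from where the row before left it; what a row does not reach is not made up. A row lasts 1/8 s, in which the tool goes at most 62.5 mm and 10.7 degrees, less where a joint would pass 70% of its speed; a pose out of reach is approached as far as the arm can. A call is refused whole if a number of a shift passes 0.0625 or a number of a turn 0.188, either way. A call with a gripper value outside its range is refused whole. The fingers move at their own pace and stop on an object; "newtons" is the grip in N (left out, the last holds). Time passes only in rows, so rows that do not move let the fingers close. It gives the time, the measured TCP pose, the force and the opening at its end, in the units of the state.
- monitor.get_obs(): the state, without advancing time (a new reading comes with each control period).
- eyes.get_image(name): name is "side" or "top" or "wrist"; returns (picture, depth): 400x640x3 uint8, red, green, blue; 400x640 float32, m along the optical axis (not along the pixel's ray), 0 where there is no reading.
- eyes.camera_model(name): a dict with "intrinsics" (3x3 intrinsics, pixels), "R" (3x3) and "t" (3): a world point X has camera coordinates R X + t. Camera axes: x right, y down, z forward; pixel columns grow to the right and rows downward; lengths in m; the calibration is good to about 2 mm. A picture is of the moment at which its call begins: read the wrist's pose just before it. camera_model takes no time and is no camera call; for the wrist camera it gives the pose at the moment of the call.
- ctrl.job_done(): hands the job in, once; it reports no verdict.
Trained networks look in the newest picture that a camera, given by its name, has taken for a name from the list of things; names that differ only in an ending like _2 or _b are one class to them, and where a whole thing is asked for, a point or a joint stands for the part that bears it (a point fixed in the world has none). Each returns a list of dicts, best first, with "conf" (0 to 1); they miss things now and then, are a little off and sometimes report something else, mostly with a low value. They report only what shows in the picture. A call takes as long as a camera call.
- spotter.boxes_of(camera, thing): "rect" ([left, top, right, bottom] in pixels, round what is visible of it).
- spotter.cut_out(camera, thing): "mask" (400x640 bool, what is visible of it) and "rect" ([left, top, right, bottom] in pixels, round what is visible of it).
- spotter.place_of(camera, thing): "at" ([column, row] in pixels: a listed point, or the origin of a listed thing).
The state is a dict: "time": time; "joint_pos": joint angles; "dq": joint speeds; "effort": joint torques, N m; "position": TCP position; "ee_rot": TCP orientation; "contact_force": force on the tool from outside, world axes, zero at the start; "moment": the same for the moment, N m; "width": finger opening in m.
Only numpy, scipy, OpenCV 4.12 (cv2) and the standard library are available. Lean on these libraries where they do the work, as an engineer would, in place of code of your own. Each camera call takes 0.05 s, during which the arm holds its last target. There are 200 camera calls.

## Working session

There is one attempt and no reset: what is moved stays moved. The work goes in short steps, Python scripts to look and compute and a tool call to move; the robot and the scene stay as the last step left them, time stands still between calls to the robot, and variables do not carry over. Pictures are saved under pics/ and viewed, about 8 in all and at most 12, crops included, and the job is handed in when it is done.

Besides the shell and the picture viewer there is one more tool, called after "Emit:" by a JSON object that holds its "name" and its "arguments". jog_arm: Moves the arm, as the interface text tells. Its arguments: {"type":"object","properties":{"moves":{"type":"array","items":{"type":"object","properties":{"rx":{"type":"number"},"ry":{"type":"number"},"rz":{"type":"number"},"dx":{"type":"number"},"dy":{"type":"number"},"dz":{"type":"number"},"gripper":{"type":"number"}}}},"newtons":{"type":"number"}},"required":["moves"]}

```bash
mkdir -p pics; cat > h.py <<'E'
import numpy as np,cv2
from station import monitor,eyes,ctrl,spotter
from scipy.spatial.transform import Rotation as R
def cm(n):
    c=eyes.camera_model(n);return np.array(c['intrinsics']),np.array(c['R']),np.array(c['t'])
def pts(n,depth):
    K,Rm,t=cm(n);v,u=np.mgrid[0:400,0:640]
    c=np.stack([(u-K[0,2])/K[0,0]*depth,(v-K[1,2])/K[1,1]*depth,depth],-1)
    return (c-t)@Rm
def proj(n,X):
    K,Rm,t=cm(n);c=np.atleast_2d(X)@Rm.T+t;p=c@K.T;return p[:,:2]/p[:,2:]
def ray(n,uv,z):
    K,Rm,t=cm(n);o=-Rm.T@t;d=Rm.T@np.linalg.solve(K,[uv[0],uv[1],1]);return o+d*(z-o[2])/d[2]
def save(n,name,im):cv2.imwrite('pics/%s.png'%name,im[...,::-1])
E
python3 - <<'E'
from h import *
o=monitor.get_obs();print(o['time'],o['position'],o['ee_rot'],o['width'],ctrl.tip_extent)
for n in['top','side']:
    im,d=eyes.get_image(n);save(n,n+'0',im);P=pts(n,d);np.save(n+'P.npy',P)
    for k in['pole_grip','pole_hook','eye','flap_hinge','cupboard','rack','glue_jar','tape_roll','slip_case']:
        r=spotter.place_of(n,k)[:1]
        for q in r:
            u,v=np.round(q['at']).astype(int);print(n,k,round(q['conf'],2),q['at'],P[min(v,399),min(u,639)].round(3))
E
```

```text
0.0 [0.13970979 0.50551366 0.25510566] [ 1.34474176e-01  9.90916401e-01 -1.13112355e-03 -3.19652198e-04] 0.08536860570260861 0.025
top pole_grip 0.45 [394.2, 232.5] [ 0.541 -0.119  0.075]
top pole_hook 0.79 [392.8, 233.1] [ 0.538 -0.117  0.069]
top eye 0.61 [217.2, 236.1] [0.507 0.362 0.259]
top flap_hinge 0.64 [235.6, 235.3] [0.52  0.332 0.16 ]
top cupboard 0.31 [234.5, 236.3] [0.517 0.335 0.169]
top rack 0.97 [454.9, 247.2] [ 0.498 -0.298  0.075]
top glue_jar 0.72 [429.2, 163.2] [ 0.751 -0.229  0.075]
top tape_roll 0.92 [311.8, 269.0] [ 0.434  0.125 -0.001]
top slip_case 0.66 [337.0, 162.5] [0.764 0.05  0.033]
side pole_grip 0.61 [415.7, 344.7] [ 0.49  -0.321  0.081]
side pole_hook 0.57 [363.2, 282.8] [ 0.547 -0.128  0.072]
side flap_hinge 0.94 [240.4, 191.1] [0.503 0.327 0.141]
side cupboard 0.62 [225.9, 212.2] [0.479 0.386 0.043]
side glue_jar 0.64 [446.8, 279.7] [ 0.749 -0.251  0.034]
side tape_roll 0.63 [269.1, 271.5] [0.419 0.085 0.04 ]
side slip_case 0.8 [366.8, 235.5] [0.732 0.011 0.033]
```

View pics/top0.png

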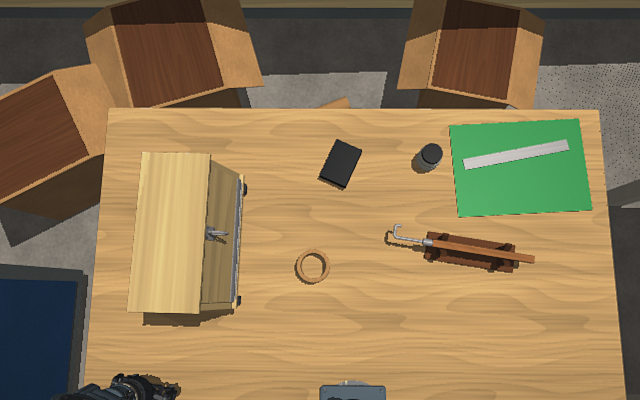

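View pics/side0.png

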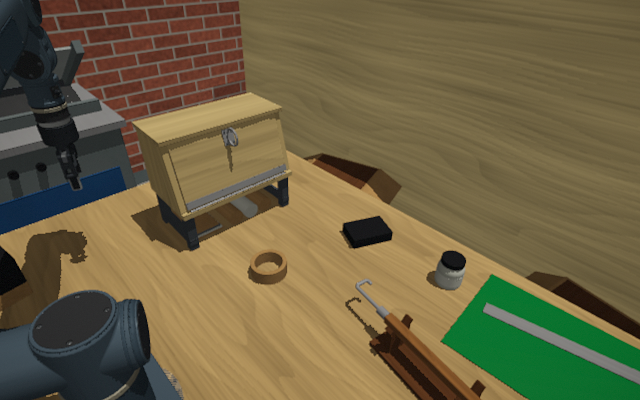

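Top view: cupboard on the left with its eye at about (217,236). The pole's hook end is at (393,233), with the handle running to (530,259). Side view: ring at (230,137). Next I'll fit the pole and cupboard poses.

```bash
python3 - <<'E'
from h import *
T=np.load('topP.npy');S=np.load('sideP.npy')
it=cv2.imread('pics/top0.png');i2=cv2.imread('pics/side0.png')
# pole: handle+shank top points
for n,P in(('top',T),('side',S)):
    m=(P[...,2]>.074)&(P[...,2]<.088)&(P[...,0]>.4)&(P[...,0]<.62)&(P[...,1]<-.08)&(P[...,1]>-.6)
    Q=P[m]; 
    # handle top at z 0.082
    H=Q[(Q[:,2]>.078)&(Q[:,2]<.086)]
    l=cv2.fitLine(H[:,:2].astype(np.float32),cv2.DIST_HUBER,0,.01,.01).ravel();d=l[:2]*np.sign(l[1]);c=l[2:]
    for _ in range(3):
        k=abs((H[:,:2]-c)@[-d[1],d[0]])<.013;l=cv2.fitLine(H[k][:,:2].astype(np.float32),cv2.DIST_L2,0,.01,.01).ravel();d=l[:2]*np.sign(l[1]);c=l[2:]
    s=(H[k][:,:2]-c)@d
    print(n,'handle n',k.sum(),'z',np.median(H[k][:,2]),'yaw',np.degrees(np.arctan2(d[1],d[0])),'ends',c+d*s.min(),c+d*s.max(),s.max()-s.min())
    m=(P[...,2]>.055)&(P[...,2]<.09)&(P[...,0]>.4)&(P[...,0]<.65)&(P[...,1]<-.05)&(P[...,1]>-.6)
    Q=P[m];a=(Q[:,:2]-c)@d;w=(Q[:,:2]-c)@[-d[1],d[0]];k=abs(w)<.045;e=a[k].max();print(' front end',c+d*e,'grip est from front',c+d*(e-.2045), 'rear',c+d*(s.min()+.212))
    # cupboard roof
    m=(P[...,2]>.325)&(P[...,2]<.36)&(P[...,1]>.25);Q=P[m][:,:2].astype(np.float32)
    r=cv2.minAreaRect(Q);print(' roof',len(Q),r,np.median(P[m][:,2]))
    # front plane of flap
    m=(P[...,2]>.16)&(P[...,2]<.32)&(P[...,1]>.25)&(P[...,1]<.42)&(P[...,0]>.3)&(P[...,0]<.7);Q=P[m]
    best=None;rng=np.random.default_rng(0)
    for _ in range(300):
        a=Q[rng.choice(len(Q),3)];nn=np.cross(a[1]-a[0],a[2]-a[0])
        L=np.linalg.norm(nn)
        if L<1e-4: continue
        nn/=L; 
        if abs(nn[2])>.45: continue
        k=abs((Q-a[0])@nn)<.003
        if best is None or k.sum()>best.sum():best=k
    F=Q[best];c0=F.mean(0);nn=np.linalg.svd(F-c0,full_matrices=False)[2][2];nn*=-np.sign(nn[1])
    print(' front n',best.sum(),nn.round(4),'lean',np.degrees(np.arcsin(nn[2])),'yaw of -x',np.degrees(np.arctan2(nn[1],nn[0])),'c',c0,F.min(0),F.max(0))
    k=((Q-c0)@nn>.012)&((Q-c0)@nn<.06);E=Q[k];print(' ring pts',len(E),E.mean(0),np.median(E,0),E.min(0),E.max(0))
def tri(a,b):
    A=[]
    for n,uv in(('top',a),('side',b)):
        K,Rm,t=cm(n);M=K@np.c_[Rm,t];A+=[uv[0]*M[2]-M[0],uv[1]*M[2]-M[1]]
    v=np.linalg.svd(np.array(A))[2][3];return v[:3]/v[3]
print(tri((235.6,235.3),(240.4,191.1)))
u=cv2.resize(i2[100:220,120:300],None,fx=3,fy=3);v=cv2.resize(it[215:285,370:550],None,fx=3,fy=3)
cv2.imwrite('pics/c1.png',np.vstack([u,v]))
E
```

```text
top handle n 615 z 0.08119300971482171 yaw 80.904655 ends [ 0.46236279 -0.52363279] [ 0.5276857  -0.11559593] 0.41323258115463174
 front end [ 0.52803974 -0.11338441] grip est from front [ 0.49571283 -0.31531316] rear [ 0.49587529 -0.31429835]
 roof 11663 ((0.41576528549194336, 0.4489647150039673), (0.21952414512634277, 0.5899434089660645), 86.9130859375) 0.3424624257183157
 front n 3552 [-0.0195 -0.965   0.2617] lean 15.16823136317371 yaw of -x -91.1566434516001 c [0.50537182 0.35898508 0.2385516 ] [0.32021001 0.33111804 0.16004313] [0.68792174 0.38438384 0.3173634 ]
 ring pts 25 [0.50898749 0.34060784 0.29383119] [0.50916621 0.34220482 0.28723968] [0.506761   0.32450152 0.28207549] [0.51216794 0.35829383 0.31451395]
side handle n 1218 z 0.0814572755539043 yaw 81.2422 ends [ 0.47078962 -0.46474223] [ 0.52294258 -0.12620507] 0.34253079645363577
 front end [ 0.52430697 -0.11734849] grip est from front [ 0.49317027 -0.31946419] rear [ 0.50306826 -0.25521399]
 roof 7153 ((0.9515107870101929, 1.2170755863189697), (1.8718479871749878, 1.625152587890625), 87.8387451171875) 0.3431670204125562
 front n 5230 [-0.0206 -0.9648  0.2621] lean 15.191895292616417 yaw of -x -91.2248604620293 c [0.49070942 0.35801403 0.24152553] [0.31718545 0.32912924 0.16002417] [0.69660853 0.38552782 0.31998519]
 ring pts 32 [0.50752449 0.33235101 0.29834333] [0.50741857 0.32728193 0.29548366] [0.50524244 0.31979635 0.28242603] [0.51062946 0.35752531 0.31814075]
[0.51972153 0.34106508 0.12759077]
```

View pics/c1.png

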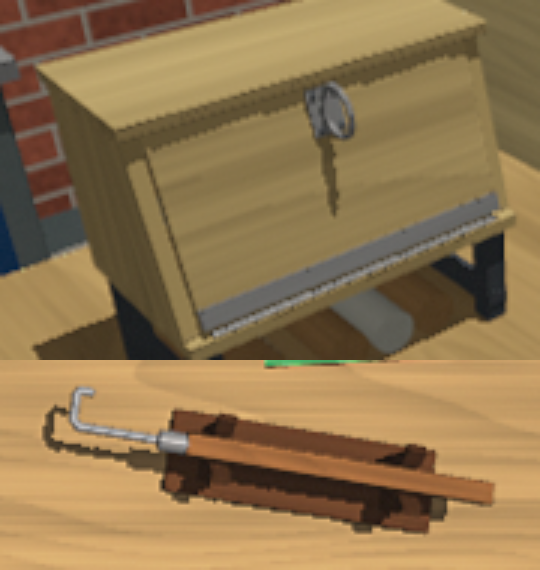

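The fits agree with the given dimensions: handle top at 81 mm, front lean 15.2°.
- **Pole:** yaw 81°, grip at about (0.495, -0.316).
- **Cupboard:** outward yaw -91.2°, eye at about (0.508, 0.351, 0.308), hinge at about (0.508, 0.336, 0.14).

I'll move above the pole now.

Emit:
{"name": "jog_arm", "arguments": {"moves": [{"dx": 0.0197,"dy": -0.0456,"dz": -0.005,"rz": -0.081},{"dx": 0.0197,"dy": -0.0456,"dz": -0.005,"rz": -0.081},{"dx": 0.0197,"dy": -0.0456,"dz": -0.005,"rz": -0.081},{"dx": 0.0197,"dy": -0.0456,"dz": -0.005,"rz": -0.081},{"dx": 0.0197,"dy": -0.0456,"dz": -0.005,"rz": -0.081},{"dx": 0.0197,"dy": -0.0456,"dz": -0.005,"rz": -0.081},{"dx": 0.0197,"dy": -0.0456,"dz": -0.005,"rz": -0.081},{"dx": 0.0197,"dy": -0.0456,"dz": -0.005,"rz": -0.081},{"dx": 0.0197,"dy": -0.0456,"dz": -0.005,"rz": -0.081},{"dx": 0.0197,"dy": -0.0456,"dz": -0.005,"rz": -0.081},{"dx": 0.0197,"dy": -0.0456,"dz": -0.005,"rz": -0.081},{"dx": 0.0197,"dy": -0.0456,"dz": -0.005,"rz": -0.081},{"dx": 0.0197,"dy": -0.0456,"dz": -0.005,"rz": -0.081},{"dx": 0.0197,"dy": -0.0456,"dz": -0.005,"rz": -0.081},{"dx": 0.0197,"dy": -0.0456,"dz": -0.005,"rz": -0.081},{"dx": 0.0197,"dy": -0.0456,"dz": -0.005,"rz": -0.081},{"dx": 0.0197,"dy": -0.0456,"dz": -0.005,"rz": -0.081},{"dx": 0.0197,"dy": -0.0456,"dz": -0.005,"rz": -0.081},{},{}]}}

```text
invalid input at $.moves[0]: expected keys rx, ry, rz, dx, dy, dz, gripper
```

```bash
cat >> h.py <<'E'
def st():
    o=monitor.get_obs();r=R.from_quat(o['ee_rot']).as_matrix()
    print('t',round(o['time'],2),'p',np.round(o['position'],4),'z',r[:,2].round(3),'yaw_y',round(np.degrees(np.arctan2(r[1,1],r[0,1])),2),'F',np.round(o['contact_force'],1),'M',np.round(o['moment'],2),'w',round(o['width'],4),'q',np.round(o['joint_pos'],2));return o
E
python3 - <<'E'
from h import *
st();im,d=eyes.get_image('wrist');save('wrist','w1',im);P=pts('wrist',d)
for k in['pole_grip','rack']:
    for q in spotter.place_of('wrist',k)[:2]: print(k,q['conf'],q['at'],ray('wrist',q['at'],.071 if k=='pole_grip' else 0))
Q=P[(d>0)&(P[...,2]>.077)&(P[...,2]<.088)]
print(len(Q),Q.min(0),Q.max(0))
G=Q[abs(Q[:,1]+.316)<.06];l=np.polyfit(G[:,1],G[:,0],1);print(l,np.polyval(l,-.316),np.degrees(np.arctan2(1,l[0])))
B=P[(d>0)&(abs(P[...,1]+.33)<.04)&(P[...,2]<.058)&(abs(P[...,0]-.49)<.045)];print('board z',np.percentile(B[:,2],[5,50,95]))
E
```

```text
t 1.0 p [0.14   0.506  0.2563] z [ 0.  0. -1.] yaw_y 74.54 F [ 0.1  0.  -0.3] M [-0.04  0.   -0.05] w 0.0854 q [ 1.17  0.05  0.1   1.62 -0.    1.44]
104 [0.3292051  0.52373157 0.07716502] [0.33226209 0.54153346 0.08790694]Traceback (most recent call last):
  File "<stdin>", line 7, in <module>
    raise TypeError("expected non-empty vector for x")
TypeError: expected non-empty vector for x
```

All keys are required in each row.

Emit:
{"name": "jog_arm", "arguments": {"moves": [{"dx": 0.0197,"dy": -0.0456,"dz": -0.005,"rx": 0,"ry": 0,"rz": -0.081,"gripper": 0},{"dx": 0.0197,"dy": -0.0456,"dz": -0.005,"rx": 0,"ry": 0,"rz": -0.081,"gripper": 0},{"dx": 0.0197,"dy": -0.0456,"dz": -0.005,"rx": 0,"ry": 0,"rz": -0.081,"gripper": 0},{"dx": 0.0197,"dy": -0.0456,"dz": -0.005,"rx": 0,"ry": 0,"rz": -0.081,"gripper": 0},{"dx": 0.0197,"dy": -0.0456,"dz": -0.005,"rx": 0,"ry": 0,"rz": -0.081,"gripper": 0},{"dx": 0.0197,"dy": -0.0456,"dz": -0.005,"rx": 0,"ry": 0,"rz": -0.081,"gripper": 0},{"dx": 0.0197,"dy": -0.0456,"dz": -0.005,"rx": 0,"ry": 0,"rz": -0.081,"gripper": 0},{"dx": 0.0197,"dy": -0.0456,"dz": -0.005,"rx": 0,"ry": 0,"rz": -0.081,"gripper": 0},{"dx": 0.0197,"dy": -0.0456,"dz": -0.005,"rx": 0,"ry": 0,"rz": -0.081,"gripper": 0},{"dx": 0.0197,"dy": -0.0456,"dz": -0.005,"rx": 0,"ry": 0,"rz": -0.081,"gripper": 0},{"dx": 0.0197,"dy": -0.0456,"dz": -0.005,"rx": 0,"ry": 0,"rz": -0.081,"gripper": 0},{"dx": 0.0197,"dy": -0.0456,"dz": -0.005,"rx": 0,"ry": 0,"rz": -0.081,"gripper": 0},{"dx": 0.0197,"dy": -0.0456,"dz": -0.005,"rx": 0,"ry": 0,"rz": -0.081,"gripper": 0},{"dx": 0.0197,"dy": -0.0456,"dz": -0.005,"rx": 0,"ry": 0,"rz": -0.081,"gripper": 0},{"dx": 0.0197,"dy": -0.0456,"dz": -0.005,"rx": 0,"ry": 0,"rz": -0.081,"gripper": 0},{"dx": 0.0197,"dy": -0.0456,"dz": -0.005,"rx": 0,"ry": 0,"rz": -0.081,"gripper": 0},{"dx": 0.0197,"dy": -0.0456,"dz": -0.005,"rx": 0,"ry": 0,"rz": -0.081,"gripper": 0},{"dx": 0.0197,"dy": -0.0456,"dz": -0.005,"rx": 0,"ry": 0,"rz": -0.081,"gripper": 0},{"dx": 0,"dy": 0,"dz": 0,"rx": 0,"ry": 0,"rz": 0,"gripper": 0}]}}

```text
time: 3.52
position: [0.4946, -0.3175, 0.1638]
ee_rot: [0.761, 0.648, -0.0, -0.001]
contact_force: [-1.0, 0.9, 0.5]
width: 0.0857
```

```bash

python3 - <<'E'
from h import *
st();im,d=eyes.get_image('wrist');save('wrist','w1',im);P=pts('wrist',d)
for k in['pole_grip','rack']:
    for q in spotter.place_of('wrist',k)[:2]: print(k,q['conf'],q['at'],ray('wrist',q['at'],.071 if k=='pole_grip' else 0))
Q=P[(d>0)&(P[...,2]>.077)&(P[...,2]<.088)]
print(len(Q),Q.min(0),Q.max(0))
G=Q[(abs(Q[:,1]+.316)<.08)&(abs(Q[:,0]-.49)<.1)];l=np.polyfit(G[:,1],G[:,0],1);print(l,np.polyval(l,-.316),90-np.degrees(np.arctan(l[0])))
B=P[(d>0)&(abs(P[...,1]+.33)<.04)&(P[...,2]<.058)&(abs(P[...,0]-.49)<.045)];print('board z',np.percentile(B[:,2],[5,50,95]))
E
```

```text
t 3.52 p [ 0.4946 -0.3175  0.1638] z [-0.002  0.001 -1.   ] yaw_y -9.19 F [-1.   0.9  0.5] M [ 0.05  0.06 -0.05] w 0.0857 q [-0.68  0.21  0.1   1.46 -0.    1.05]
pole_grip 0.89 [318.7, 212.0] [ 0.49251678 -0.31493123  0.071     ]
pole_grip 0.2 [636.4, 47.3] [ 0.71436544 -0.23637523  0.071     ]
10253 [ 0.46861407 -0.41479172  0.07700252] [ 0.53950786 -0.18092023  0.08799462]
[0.15109147 0.54368744] 0.4959425360826266 81.40808358270425
board z [0.00216735 0.01380253 0.0149857 ]
```

Emit:
{"name": "jog_arm", "arguments": {"newtons": 110, "moves": [{"dx": 0.001,"dy": 0.001,"dz": -0.018,"rx": 0,"ry": 0,"rz": 0.006,"gripper": 0},{"dx": 0,"dy": 0,"dz": -0.018,"rx": 0,"ry": 0,"rz": 0,"gripper": 0},{"dx": 0,"dy": 0,"dz": -0.018,"rx": 0,"ry": 0,"rz": 0,"gripper": 0},{"dx": 0,"dy": 0,"dz": -0.018,"rx": 0,"ry": 0,"rz": 0,"gripper": 0},{"dx": 0,"dy": 0,"dz": -0.015,"rx": 0,"ry": 0,"rz": 0,"gripper": 0},{"dx": 0,"dy": 0,"dz": 0,"rx": 0,"ry": 0,"rz": 0,"gripper": 1},{"dx": 0,"dy": 0,"dz": 0,"rx": 0,"ry": 0,"rz": 0,"gripper": 1},{"dx": 0,"dy": 0,"dz": 0,"rx": 0,"ry": 0,"rz": 0,"gripper": 1},{"dx": 0,"dy": 0,"dz": 0,"rx": 0,"ry": 0,"rz": 0,"gripper": 1},{"dx": 0,"dy": 0,"dz": 0,"rx": 0,"ry": 0,"rz": 0,"gripper": 1},{"dx": 0,"dy": 0,"dz": 0,"rx": 0,"ry": 0,"rz": 0,"gripper": 1},{"dx": 0,"dy": 0,"dz": 0,"rx": 0,"ry": 0,"rz": 0,"gripper": 1}]}}

```text
time: 5.18
position: [0.4964, -0.3146, 0.0808]
ee_rot: [0.758, 0.652, 0.0, 0.001]
contact_force: [-0.5, -0.7, 5.5]
width: 0.0203
```

```bash
python3 -c "
from h import *
st()"
```

```text
t 5.17 p [ 0.4964 -0.3146  0.0808] z [ 0.002 -0.002 -1.   ] yaw_y -8.66 F [-0.5 -0.7  5.5] M [-0.04  0.02 -0.03] w 0.0203 q [-0.68  0.24 -0.04  1.29 -0.    1.04]
```

Emit:
{"name": "jog_arm", "arguments": {"moves": [{"dx": 0,"dy": 0,"dz": 0.012,"rx": 0,"ry": 0,"rz": 0,"gripper": 1},{"dx": 0,"dy": 0,"dz": 0.016,"rx": 0,"ry": 0,"rz": 0,"gripper": 1},{"dx": 0,"dy": 0,"dz": 0.016,"rx": 0,"ry": 0,"rz": 0,"gripper": 1},{"dx": 0,"dy": 0,"dz": 0.016,"rx": 0,"ry": 0,"rz": 0,"gripper": 1},{"dx": -0.0054,"dy": 0.0317,"dz": 0.0127,"rx": 0,"ry": 0,"rz": 0.0094,"gripper": 1},{"dx": -0.0054,"dy": 0.0317,"dz": 0.0127,"rx": 0,"ry": 0,"rz": 0.0094,"gripper": 1},{"dx": -0.0054,"dy": 0.0317,"dz": 0.0127,"rx": 0,"ry": 0,"rz": 0.0094,"gripper": 1},{"dx": -0.0054,"dy": 0.0317,"dz": 0.0127,"rx": 0,"ry": 0,"rz": 0.0094,"gripper": 1},{"dx": -0.0054,"dy": 0.0317,"dz": 0.0127,"rx": 0,"ry": 0,"rz": 0.0094,"gripper": 1},{"dx": -0.0054,"dy": 0.0317,"dz": 0.0127,"rx": 0,"ry": 0,"rz": 0.0094,"gripper": 1},{"dx": -0.0054,"dy": 0.0317,"dz": 0.0127,"rx": 0,"ry": 0,"rz": 0.0094,"gripper": 1},{"dx": -0.0054,"dy": 0.0317,"dz": 0.0127,"rx": 0,"ry": 0,"rz": 0.0094,"gripper": 1},{"dx": -0.0054,"dy": 0.0317,"dz": 0.0127,"rx": 0,"ry": 0,"rz": 0.0094,"gripper": 1},{"dx": -0.0054,"dy": 0.0317,"dz": 0.0127,"rx": 0,"ry": 0,"rz": 0.0094,"gripper": 1},{"dx": -0.0054,"dy": 0.0317,"dz": 0.0127,"rx": 0,"ry": 0,"rz": 0.0094,"gripper": 1},{"dx": -0.0054,"dy": 0.0317,"dz": 0.0127,"rx": 0,"ry": 0,"rz": 0.0094,"gripper": 1},{"dx": -0.0054,"dy": 0.0317,"dz": 0.0127,"rx": 0,"ry": 0,"rz": 0.0094,"gripper": 1},{"dx": -0.0054,"dy": 0.0317,"dz": 0.0127,"rx": 0,"ry": 0,"rz": 0.0094,"gripper": 1},{"dx": 0,"dy": 0,"dz": 0,"rx": 0,"ry": 0,"rz": 0,"gripper": 1},{"dx": 0,"dy": 0,"dz": 0,"rx": 0,"ry": 0,"rz": 0,"gripper": 1}]}}

```text
time: 7.68
position: [0.4199, 0.1297, 0.3175]
ee_rot: [0.714, 0.7, 0.0, 0.0]
contact_force: [-0.2, 0.2, -2.2]
width: 0.02
```

```bash
python3 - <<'E'
from h import *
st()
ims=[]
for n,b in(('top',(225,180,405,300)),('side',(130,70,310,190))):
    im,d=eyes.get_image(n);P=pts(n,d)
    for k in['pole_hook','pole_grip','eye']:
        q=spotter.place_of(n,k)[:1]
        if q:q=q[0];u,v=np.round(q['at']).astype(int);print(n,k,round(q['conf'],2),q['at'],P[v,u].round(3))
    # pole points
    m=(d>0)&(P[...,2]>.27)&(P[...,2]<.34)&(P[...,0]>.38)&(P[...,0]<.49)&(P[...,1]>.0)&(P[...,1]<.345)
    Q=P[m]
    for a,b2 in((.02,.08),(.08,.14),(.2,.23),(.25,.28),(.28,.305),(.305,.35)):
        s=Q[(Q[:,1]>a)&(Q[:,1]<b2)]
        if len(s):print(n,a,len(s),np.median(s,0).round(4),s.min(0).round(4),s.max(0).round(4))
    ims.append(cv2.resize(im[b[1]:b[3],b[0]-60:b[2]-60] if n=='top' else im[b[1]:b[3],b[0]:b[2]],None,fx=2.5,fy=2.5))
save('',"c2",np.vstack(ims))
E
```

```text
t 7.67 p [0.4199 0.1297 0.3175] z [ 0.001 -0.001 -1.   ] yaw_y -1.09 F [-0.2  0.2 -2.2] M [-0.09  0.01 -0.06] w 0.02 q [ 0.15 -0.15  0.03  1.75 -0.    1.74]
top pole_hook 0.89 [225.0, 261.6] [0.438 0.327 0.309]
top eye 0.66 [215.9, 236.2] [0.507 0.364 0.259]
top 0.02 224 [0.4172 0.051  0.3174] [0.4074 0.0216 0.3018] [0.4293 0.078  0.3252]
top 0.08 56 [0.4194 0.0864 0.3172] [0.4077 0.0802 0.3025] [0.4292 0.0951 0.3244]
top 0.25 45 [0.4232 0.2644 0.3111] [0.4185 0.2503 0.3051] [0.426  0.2798 0.3163]
top 0.28 32 [0.4232 0.2932 0.3104] [0.4205 0.2802 0.306 ] [0.4281 0.3042 0.3169]
top 0.305 103 [0.4377 0.3238 0.3096] [0.4205 0.3051 0.3047] [0.4625 0.3322 0.3161]
side pole_hook 0.65 [214.9, 149.1] [0.438 0.32  0.306]
side pole_grip 0.67 [255.1, 178.6] [0.417 0.111 0.317]
side eye 0.64 [234.5, 136.5] [0.383 0.124 0.43 ]
side 0.02 258 [0.4082 0.0491 0.3169] [0.4044 0.0204 0.2965] [0.4272 0.0799 0.321 ]
side 0.08 411 [0.4087 0.1179 0.3179] [0.3826 0.0801 0.2918] [0.4592 0.1388 0.34  ]
side 0.2 21 [0.4108 0.21   0.3056] [0.4087 0.201  0.2971] [0.4277 0.2285 0.3187]
side 0.25 19 [0.419  0.2688 0.3091] [0.4172 0.2524 0.3042] [0.4228 0.2772 0.3117]
side 0.28 21 [0.4208 0.2919 0.3102] [0.4172 0.2805 0.3061] [0.4258 0.3036 0.3127]
side 0.305 66 [0.4424 0.3199 0.309 ] [0.4192 0.3056 0.3035] [0.4629 0.327  0.3141]
```

View pics/c2.png

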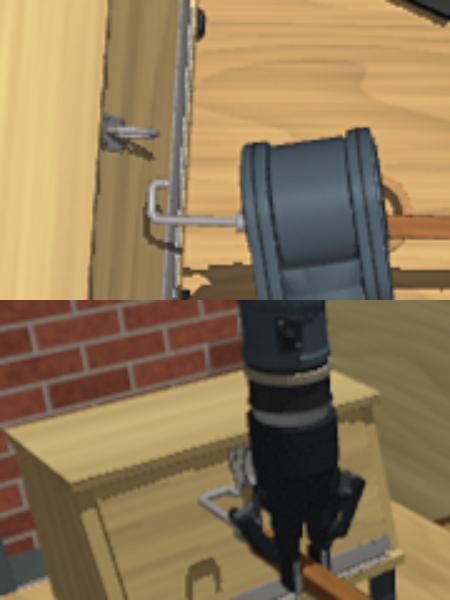

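The pole is level: axis at 0.306, bar middle at about (0.441, 0.3275), beside the ring with clearance. Next I'll move in and thread the hook sideways.

Emit:
{"name": "jog_arm", "arguments": {"moves": [{"dx": 0,"dy": 0.015,"dz": 0.001,"rx": 0,"ry": 0,"rz": 0,"gripper": 1},{"dx": 0,"dy": 0.014,"dz": 0.001,"rx": 0,"ry": 0,"rz": 0,"gripper": 1},{"dx": 0,"dy": 0,"dz": 0,"rx": 0,"ry": 0,"rz": 0,"gripper": 1},{"dx": 0.0112,"dy": -0.0002,"dz": 0,"rx": 0,"ry": 0,"rz": 0,"gripper": 1},{"dx": 0.0112,"dy": -0.0002,"dz": 0,"rx": 0,"ry": 0,"rz": 0,"gripper": 1},{"dx": 0.0112,"dy": -0.0002,"dz": 0,"rx": 0,"ry": 0,"rz": 0,"gripper": 1},{"dx": 0.0112,"dy": -0.0002,"dz": 0,"rx": 0,"ry": 0,"rz": 0,"gripper": 1},{"dx": 0.0112,"dy": -0.0002,"dz": 0,"rx": 0,"ry": 0,"rz": 0,"gripper": 1},{"dx": 0.011,"dy": -0.0002,"dz": 0,"rx": 0,"ry": 0,"rz": 0,"gripper": 1},{"dx": 0,"dy": 0,"dz": 0,"rx": 0,"ry": 0,"rz": 0,"gripper": 1}]}}

```text
time: 9.32
position: [0.4876, 0.1577, 0.3187]
ee_rot: [0.714, 0.7, -0.0, -0.0]
contact_force: [-0.3, -0.1, -2.0]
width: 0.0203
```

```bash
python3 - <<'E'
from h import *
st()
im,d=eyes.get_image('top');P=pts('top',d)
im2,d2=eyes.get_image('side')
save('',"c3",np.vstack([cv2.resize(im[205:285,175:275],None,fx=4,fy=4),cv2.resize(im2[100:170,200:300],None,fx=4,fy=4)]))
E
```

```text
t 9.32 p [0.4876 0.1577 0.3187] z [-0.001 -0.    -1.   ] yaw_y -1.13 F [-0.3 -0.1 -2. ] M [-0.05  0.02  0.01] w 0.0203 q [0.18 0.04 0.22 1.75 0.   1.77]
```

View pics/c3.png

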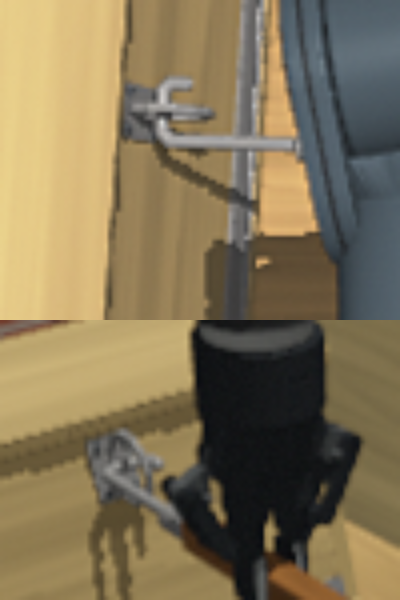

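The hook bar is through the ring: in the top crop the ring, at row ~107, sits between the shank (143) and the lip (85). I'll raise it to the ring's outer apex to take up the play.

Emit:
{"name": "jog_arm", "arguments": {"moves": [{"dx": 0,"dy": -0.002,"dz": 0.006,"rx": 0,"ry": 0,"rz": 0,"gripper": 1},{"dx": 0,"dy": -0.002,"dz": 0.006,"rx": 0,"ry": 0,"rz": 0,"gripper": 1},{"dx": 0,"dy": 0,"dz": 0.004,"rx": 0,"ry": 0,"rz": 0,"gripper": 1},{"dx": 0,"dy": 0,"dz": 0,"rx": 0,"ry": 0,"rz": 0,"gripper": 1}]}}

```text
time: 9.93
position: [0.4869, 0.1536, 0.3354]
ee_rot: [0.714, 0.7, -0.0, 0.0]
contact_force: [-0.1, -0.2, -2.7]
width: 0.0203
```

Emit:
{"name": "jog_arm", "arguments": {"moves": [{"dx": 0,"dy": 0,"dz": 0.0015,"rx": 0,"ry": 0,"rz": 0,"gripper": 1},{"dx": 0,"dy": 0,"dz": 0,"rx": 0,"ry": 0,"rz": 0,"gripper": 1}]}}

```text
time: 10.18
position: [0.4868, 0.1536, 0.3362]
ee_rot: [0.714, 0.7, -0.001, 0.0]
contact_force: [0.2, -0.6, -3.4]
width: 0.0202
```

```bash
python3 -c "
from h import *
st()"
```

```text
t 10.18 p [0.4868 0.1536 0.3362] z [-0.001 -0.001 -1.   ] yaw_y -1.12 F [ 0.2 -0.6 -3.4] M [-0.52 -0.    0.01] w 0.0202 q [ 0.17  0.05  0.26  1.78 -0.    1.76]
```

```bash
python3 -c "
import numpy as np
a=np.linspace(-.089,1.391,41);R=.1855
du=np.diff(R*np.sin(a));dz=np.diff(R*np.cos(a))
for i in range(40):print(i,round(a[i+1],3),round(-.021*du[i],5),round(-du[i],4),round(dz[i],4), round(R*np.cos(a[i+1])-R*np.cos(a[0]),4),round(-R*np.sin(a[i+1])+R*np.sin(a[0]),4))"
```

```text
0 -0.052 -0.00014 -0.0068 0.0005 0.0005 -0.0068
1 -0.015 -0.00014 -0.0069 0.0002 0.0007 -0.0137
2 0.022 -0.00014 -0.0069 -0.0 0.0007 -0.0206
3 0.059 -0.00014 -0.0069 -0.0003 0.0004 -0.0274
4 0.096 -0.00014 -0.0068 -0.0005 -0.0001 -0.0343
5 0.133 -0.00014 -0.0068 -0.0008 -0.0009 -0.0411
6 0.17 -0.00014 -0.0068 -0.001 -0.0019 -0.0479
7 0.207 -0.00014 -0.0067 -0.0013 -0.0032 -0.0546
8 0.244 -0.00014 -0.0067 -0.0015 -0.0048 -0.0613
9 0.281 -0.00014 -0.0066 -0.0018 -0.0065 -0.0679
10 0.318 -0.00014 -0.0066 -0.002 -0.0086 -0.0745
11 0.355 -0.00014 -0.0065 -0.0023 -0.0108 -0.081
12 0.392 -0.00013 -0.0064 -0.0025 -0.0133 -0.0874
13 0.429 -0.00013 -0.0063 -0.0027 -0.0161 -0.0936
14 0.466 -0.00013 -0.0062 -0.003 -0.019 -0.0998
15 0.503 -0.00013 -0.0061 -0.0032 -0.0222 -0.1059
16 0.54 -0.00012 -0.006 -0.0034 -0.0257 -0.1119
17 0.577 -0.00012 -0.0058 -0.0036 -0.0293 -0.1177
18 0.614 -0.00012 -0.0057 -0.0038 -0.0331 -0.1234
19 0.651 -0.00012 -0.0055 -0.0041 -0.0372 -0.1289
20 0.688 -0.00011 -0.0054 -0.0043 -0.0415 -0.1343
21 0.725 -0.00011 -0.0052 -0.0045 -0.0459 -0.1395
22 0.762 -0.00011 -0.0051 -0.0046 -0.0506 -0.1446
23 0.799 -0.0001 -0.0049 -0.0048 -0.0554 -0.1494
24 0.836 -0.0001 -0.0047 -0.005 -0.0604 -0.1541
25 0.873 -9e-05 -0.0045 -0.0052 -0.0656 -0.1586
26 0.91 -9e-05 -0.0043 -0.0053 -0.0709 -0.1629
27 0.947 -9e-05 -0.0041 -0.0055 -0.0764 -0.1671
28 0.984 -8e-05 -0.0039 -0.0056 -0.0821 -0.171
29 1.021 -8e-05 -0.0037 -0.0058 -0.0878 -0.1747
30 1.058 -7e-05 -0.0035 -0.0059 -0.0938 -0.1781
31 1.095 -7e-05 -0.0033 -0.006 -0.0998 -0.1814
32 1.132 -6e-05 -0.003 -0.0062 -0.106 -0.1844
33 1.169 -6e-05 -0.0028 -0.0063 -0.1122 -0.1872
34 1.206 -5e-05 -0.0026 -0.0064 -0.1186 -0.1898
35 1.243 -5e-05 -0.0023 -0.0065 -0.125 -0.1921
36 1.28 -4e-05 -0.0021 -0.0065 -0.1316 -0.1942
37 1.317 -4e-05 -0.0018 -0.0066 -0.1382 -0.196
38 1.354 -3e-05 -0.0016 -0.0067 -0.1449 -0.1976
39 1.391 -3e-05 -0.0014 -0.0067 -0.1516 -0.199
```

Emit:
{"name": "jog_arm", "arguments": {"moves": [{"dx": -0.0001,"dy": -0.0068,"dz": 0.0005,"rx": 0,"ry": 0,"rz": 0,"gripper": 1},{"dx": -0.0001,"dy": -0.0069,"dz": 0.0002,"rx": 0,"ry": 0,"rz": 0,"gripper": 1},{"dx": -0.0001,"dy": -0.0069,"dz": 0,"rx": 0,"ry": 0,"rz": 0,"gripper": 1},{"dx": -0.0001,"dy": -0.0069,"dz": -0.0003,"rx": 0,"ry": 0,"rz": 0,"gripper": 1},{"dx": -0.0001,"dy": -0.0068,"dz": -0.0005,"rx": 0,"ry": 0,"rz": 0,"gripper": 1},{"dx": -0.0001,"dy": -0.0068,"dz": -0.0008,"rx": 0,"ry": 0,"rz": 0,"gripper": 1},{"dx": -0.0001,"dy": -0.0068,"dz": -0.001,"rx": 0,"ry": 0,"rz": 0,"gripper": 1}]}}

```text
time: 11.05
position: [0.4861, 0.1054, 0.3346]
ee_rot: [0.714, 0.7, -0.0, -0.0]
contact_force: [-0.9, 1.1, -4.8]
width: 0.0202
```

```bash
python3 -c "
from h import *
st()"
```

```text
t 11.05 p [0.4861 0.1054 0.3346] z [-0. -0. -1.] yaw_y -1.11 F [-0.9  1.1 -4.8] M [-0.54  0.18  0.07] w 0.0202 q [ 0.08  0.01  0.22  1.78 -0.    1.67]
```

Preload stayed steady through the balance point, so I'll continue.

Emit:
{"name": "jog_arm", "arguments": {"moves": [{"dx": -0.0001,"dy": -0.0067,"dz": -0.0013,"rx": 0,"ry": 0,"rz": 0,"gripper": 1},{"dx": -0.0001,"dy": -0.0067,"dz": -0.0015,"rx": 0,"ry": 0,"rz": 0,"gripper": 1},{"dx": -0.0001,"dy": -0.0066,"dz": -0.0018,"rx": 0,"ry": 0,"rz": 0,"gripper": 1},{"dx": -0.0001,"dy": -0.0066,"dz": -0.002,"rx": 0,"ry": 0,"rz": 0,"gripper": 1},{"dx": -0.0001,"dy": -0.0065,"dz": -0.0023,"rx": 0,"ry": 0,"rz": 0,"gripper": 1},{"dx": -0.0001,"dy": -0.0064,"dz": -0.0025,"rx": 0,"ry": 0,"rz": 0,"gripper": 1},{"dx": -0.0001,"dy": -0.0063,"dz": -0.0027,"rx": 0,"ry": 0,"rz": 0,"gripper": 1},{"dx": -0.0001,"dy": -0.0062,"dz": -0.003,"rx": 0,"ry": 0,"rz": 0,"gripper": 1},{"dx": -0.0001,"dy": -0.0061,"dz": -0.0032,"rx": 0,"ry": 0,"rz": 0,"gripper": 1},{"dx": -0.0001,"dy": -0.006,"dz": -0.0034,"rx": 0,"ry": 0,"rz": 0,"gripper": 1}]}}

```text
time: 12.3
position: [0.4852, 0.0414, 0.3107]
ee_rot: [0.714, 0.7, -0.0, -0.0]
contact_force: [-0.6, 1.7, -4.8]
width: 0.02
```

```bash
python3 -c "
from h import *
st()"
```

```text
t 12.3 p [0.4852 0.0414 0.3107] z [-0.  0. -1.] yaw_y -1.11 F [-0.6  1.7 -4.8] M [-0.48  0.28  0.29] w 0.02 q [-0.05 -0.03  0.13  1.73  0.    1.54]
```

Emit:
{"name": "jog_arm", "arguments": {"moves": [{"dx": -0.0001,"dy": -0.0058,"dz": -0.0036,"rx": 0,"ry": 0,"rz": 0,"gripper": 1},{"dx": -0.0001,"dy": -0.0057,"dz": -0.0038,"rx": 0,"ry": 0,"rz": 0,"gripper": 1},{"dx": -0.0001,"dy": -0.0055,"dz": -0.0041,"rx": 0,"ry": 0,"rz": 0,"gripper": 1},{"dx": -0.0001,"dy": -0.0054,"dz": -0.0043,"rx": 0,"ry": 0,"rz": 0,"gripper": 1},{"dx": -0.0001,"dy": -0.0052,"dz": -0.0045,"rx": 0,"ry": 0,"rz": 0,"gripper": 1},{"dx": -0.0001,"dy": -0.0051,"dz": -0.0046,"rx": 0,"ry": 0,"rz": 0,"gripper": 1},{"dx": -0.0001,"dy": -0.0049,"dz": -0.0048,"rx": 0,"ry": 0,"rz": 0,"gripper": 1},{"dx": -0.0001,"dy": -0.0047,"dz": -0.005,"rx": 0,"ry": 0,"rz": 0,"gripper": 1},{"dx": -0.0001,"dy": -0.0045,"dz": -0.0052,"rx": 0,"ry": 0,"rz": 0,"gripper": 1},{"dx": -0.0001,"dy": -0.0043,"dz": -0.0053,"rx": 0,"ry": 0,"rz": 0,"gripper": 1},{"dx": -0.0001,"dy": -0.0041,"dz": -0.0055,"rx": 0,"ry": 0,"rz": 0,"gripper": 1},{"dx": -0.0001,"dy": -0.0039,"dz": -0.0056,"rx": 0,"ry": 0,"rz": 0,"gripper": 1}]}}

```text
time: 13.8
position: [0.484, -0.0172, 0.2542]
ee_rot: [0.714, 0.7, 0.0, -0.0]
contact_force: [-0.5, 4.5, -6.7]
width: 0.02
```

```bash
python3 -c "
from h import *
st()
im,d=eyes.get_image('side');save('','c4',cv2.resize(im[90:250,120:360],None,fx=2.5,fy=2.5))"
```

```text
t 13.8 p [ 0.484  -0.0172  0.2542] z [-0.     0.001 -1.   ] yaw_y -1.11 F [-0.5  4.5 -6.7] M [0.01 0.2  0.21] w 0.02 q [-0.17 -0.06 -0.01  1.62  0.    1.42]
```

View pics/c4.png

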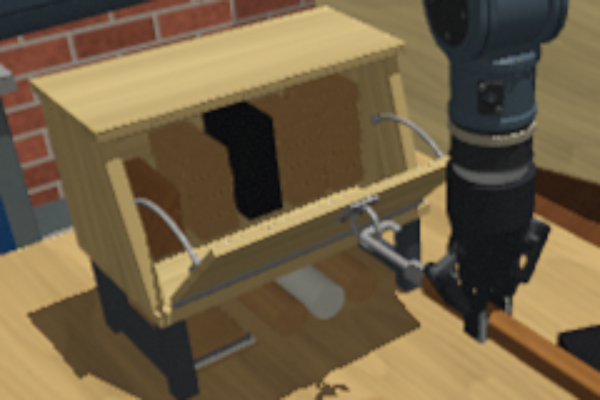

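The flap hangs on the hook with both stays drawing out. Radial preload is about 6 N, so I'll ease it slightly and go to the stop.

Emit:
{"name": "jog_arm", "arguments": {"moves": [{"dx": -0.0001,"dy": -0.0033,"dz": -0.0058,"rx": 0,"ry": 0,"rz": 0,"gripper": 1},{"dx": -0.0001,"dy": -0.0031,"dz": -0.0059,"rx": 0,"ry": 0,"rz": 0,"gripper": 1},{"dx": -0.0001,"dy": -0.0029,"dz": -0.006,"rx": 0,"ry": 0,"rz": 0,"gripper": 1},{"dx": -0.0001,"dy": -0.0028,"dz": -0.0062,"rx": 0,"ry": 0,"rz": 0,"gripper": 1},{"dx": 0,"dy": -0.0026,"dz": -0.0063,"rx": 0,"ry": 0,"rz": 0,"gripper": 1},{"dx": 0,"dy": -0.0024,"dz": -0.0064,"rx": 0,"ry": 0,"rz": 0,"gripper": 1},{"dx": 0,"dy": -0.0021,"dz": -0.0065,"rx": 0,"ry": 0,"rz": 0,"gripper": 1},{"dx": 0,"dy": -0.0019,"dz": -0.0065,"rx": 0,"ry": 0,"rz": 0,"gripper": 1},{"dx": 0,"dy": 0,"dz": 0,"rx": 0,"ry": 0,"rz": 0,"gripper": 1}]}}

```text
time: 14.98
position: [0.4836, -0.0388, 0.2044]
ee_rot: [0.714, 0.7, -0.0, -0.0]
contact_force: [0.1, 1.4, -4.6]
width: 0.0205
```

```bash
python3 -c "
from h import *
st()"
```

```text
t 14.97 p [ 0.4836 -0.0388  0.2044] z [-0.001 -0.    -1.   ] yaw_y -1.16 F [ 0.1  1.4 -4.6] M [-0.31 -0.02 -0.08] w 0.0205 q [-0.22 -0.06 -0.11  1.52 -0.    1.37]
```

Emit:
{"name": "jog_arm", "arguments": {"moves": [{"dx": 0,"dy": -0.0018,"dz": -0.005,"rx": 0,"ry": 0,"rz": 0,"gripper": 1},{"dx": 0,"dy": -0.0014,"dz": -0.005,"rx": 0,"ry": 0,"rz": 0,"gripper": 1},{"dx": 0,"dy": -0.001,"dz": -0.005,"rx": 0,"ry": 0,"rz": 0,"gripper": 1},{"dx": 0,"dy": 0,"dz": -0.004,"rx": 0,"ry": 0,"rz": 0,"gripper": 1},{"dx": 0,"dy": 0,"dz": -0.003,"rx": 0,"ry": 0,"rz": 0,"gripper": 1},{"dx": 0,"dy": 0,"dz": 0,"rx": 0,"ry": 0,"rz": 0,"gripper": 1}]}}

```text
time: 15.72
position: [0.4837, -0.0429, 0.1833]
ee_rot: [0.714, 0.7, -0.0, 0.0]
contact_force: [0.2, -0.6, -1.6]
width: 0.0201
```

```bash
cat > fl.py <<'E'
from h import *
st()
im,d=eyes.get_image('side');P=pts('side',d);np.save('s5.npy',P)
# flap inner face: x .36-.45 strip
for xa,xb in((.35,.40),(.40,.46),(.58,.66)):
    m=(d>0)&(P[...,0]>xa)&(P[...,0]<xb)&(P[...,1]>.1)&(P[...,1]<.33)&(P[...,2]>.12)&(P[...,2]<.3);Q=P[m]
    if len(Q)<50:continue
    l=np.polyfit(Q[:,1],Q[:,2],1);k=abs(Q[:,2]-np.polyval(l,Q[:,1]))<.006;l=np.polyfit(Q[k][:,1],Q[k][:,2],1)
    print(xa,len(Q),k.sum(),'slope deg above level',-np.degrees(np.arctan(l[0])),'at y.33',np.polyval(l,.33),Q[k].min(0),Q[k].max(0))
save('','c5',cv2.resize(im[90:250,120:360],None,fx=2.5,fy=2.5))
E
python3 fl.py
```

```text
t 15.72 p [ 0.4837 -0.0429  0.1833] z [ 0. -0. -1.] yaw_y -1.13 F [ 0.2 -0.6 -1.6] M [-0.1  -0.04 -0.03] w 0.0201 q [-0.23 -0.06 -0.15  1.48 -0.    1.36]
0.35 438 424 slope deg above level 19.27047060121431 at y.33 0.15004443324811884 [0.35005163 0.1535184  0.14892626] [0.39996848 0.3294035  0.21195525]
0.4 504 491 slope deg above level 19.302068526469803 at y.33 0.14951544889130514 [0.40013996 0.15234707 0.14850315] [0.45969353 0.32930968 0.2128963 ]
0.58 430 423 slope deg above level 19.579071404465193 at y.33 0.14741766962305802 [0.5800694  0.15056103 0.146467  ] [0.65996225 0.32940919 0.21102476]
```

View pics/c5.png

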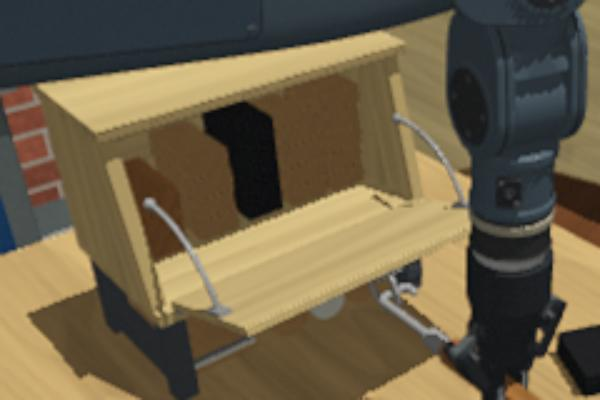

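The flap is fully open at about 19.5° on its stays and the hook is unloaded. Next: centre the hook in the ring and slide it out sideways.

Emit:
{"name": "jog_arm", "arguments": {"moves": [{"dx": 0,"dy": 0.007,"dz": 0,"rx": 0,"ry": 0,"rz": 0,"gripper": 1},{"dx": 0,"dy": 0.007,"dz": -0.001,"rx": 0,"ry": 0,"rz": 0,"gripper": 1},{"dx": 0,"dy": 0.0065,"dz": 0,"rx": 0,"ry": 0,"rz": 0,"gripper": 1},{"dx": 0,"dy": 0,"dz": 0,"rx": 0,"ry": 0,"rz": 0,"gripper": 1}]}}

```text
time: 16.27
position: [0.4836, -0.0214, 0.1821]
ee_rot: [0.714, 0.701, -0.0, -0.0]
contact_force: [0.3, -0.4, -1.4]
width: 0.0202
```

Emit:
{"name": "jog_arm", "arguments": {"moves": [{"dx": -0.008,"dy": 0.0002,"dz": 0,"rx": 0,"ry": 0,"rz": 0,"gripper": 1},{"dx": -0.008,"dy": 0.0002,"dz": 0,"rx": 0,"ry": 0,"rz": 0,"gripper": 1}]}}

```text
time: 16.52
position: [0.467, -0.0218, 0.1821]
ee_rot: [0.714, 0.7, -0.0, -0.0]
contact_force: [0.1, -0.1, -2.1]
width: 0.0199
```

Emit:
{"name": "jog_arm", "arguments": {"moves": [{"dx": -0.01,"dy": 0.0002,"dz": 0,"rx": 0,"ry": 0,"rz": 0,"gripper": 1},{"dx": -0.01,"dy": 0.0002,"dz": 0,"rx": 0,"ry": 0,"rz": 0,"gripper": 1},{"dx": -0.01,"dy": 0.0002,"dz": 0,"rx": 0,"ry": 0,"rz": 0,"gripper": 1},{"dx": -0.01,"dy": 0.0002,"dz": 0,"rx": 0,"ry": 0,"rz": 0,"gripper": 1},{"dx": -0.01,"dy": 0.0002,"dz": 0,"rx": 0,"ry": 0,"rz": 0,"gripper": 1},{"dx": 0,"dy": 0,"dz": 0,"rx": 0,"ry": 0,"rz": 0,"gripper": 1}]}}

```text
time: 17.27
position: [0.4171, -0.0206, 0.1822]
ee_rot: [0.714, 0.7, 0.0, 0.0]
contact_force: [0.6, -0.0, -1.4]
width: 0.0202
```

```bash
python3 fl.py
```

```text
t 17.27 p [ 0.4171 -0.0206  0.1822] z [ 0. -0. -1.] yaw_y -1.12 F [ 0.6 -0.  -1.4] M [-0.07 -0.01  0.  ] w 0.0202 q [-0.21 -0.24 -0.31  1.5   0.    1.38]
0.35 429 414 slope deg above level 19.31890223870112 at y.33 0.14997618238850208 [0.35008126 0.15426108 0.14928296] [0.39979233 0.32905612 0.21271431]
0.4 638 175 slope deg above level 19.786709361169347 at y.33 0.1489370598279535 [0.40019551 0.21962053 0.15917401] [0.45933685 0.30379333 0.18766854]
0.58 101 99 slope deg above level 18.821477292707673 at y.33 0.1478347780777663 [0.58002595 0.14871045 0.1480721 ] [0.65965729 0.3275348  0.2109153 ]
```

Emit:
{"name": "jog_arm", "arguments": {"moves": [{"dx": 0,"dy": -0.03,"dz": 0,"rx": 0,"ry": 0,"rz": 0,"gripper": 1},{"dx": 0,"dy": -0.03,"dz": 0,"rx": 0,"ry": 0,"rz": 0,"gripper": 1},{"dx": 0,"dy": -0.03,"dz": 0,"rx": 0,"ry": 0,"rz": 0,"gripper": 1},{"dx": 0,"dy": -0.03,"dz": 0,"rx": 0,"ry": 0,"rz": 0,"gripper": 1},{"dx": 0.0099,"dy": -0.0218,"dz": -0.004,"rx": 0,"ry": 0,"rz": -0.0165,"gripper": 1},{"dx": 0.0099,"dy": -0.0218,"dz": -0.004,"rx": 0,"ry": 0,"rz": -0.0165,"gripper": 1},{"dx": 0.0099,"dy": -0.0218,"dz": -0.004,"rx": 0,"ry": 0,"rz": -0.0165,"gripper": 1},{"dx": 0.0099,"dy": -0.0218,"dz": -0.004,"rx": 0,"ry": 0,"rz": -0.0165,"gripper": 1},{"dx": 0.0099,"dy": -0.0218,"dz": -0.004,"rx": 0,"ry": 0,"rz": -0.0165,"gripper": 1},{"dx": 0.0099,"dy": -0.0218,"dz": -0.004,"rx": 0,"ry": 0,"rz": -0.0165,"gripper": 1},{"dx": 0.0099,"dy": -0.0218,"dz": -0.004,"rx": 0,"ry": 0,"rz": -0.0165,"gripper": 1},{"dx": 0.0099,"dy": -0.0218,"dz": -0.004,"rx": 0,"ry": 0,"rz": -0.0165,"gripper": 1},{"dx": 0,"dy": 0,"dz": 0,"rx": 0,"ry": 0,"rz": 0,"gripper": 1}]}}

```text
time: 18.95
position: [0.4972, -0.3164, 0.149]
ee_rot: [0.759, 0.651, -0.0, -0.0]
contact_force: [-0.7, -0.7, -1.4]
width: 0.0202
```

```bash
python3 - <<'E'
from h import *
st()
im,d=eyes.get_image('top');P=pts('top',d)
i2,d2=eyes.get_image('side');P2=pts('side',d2)
for n,D,Q0 in(('top',d,P),('side',d2,P2)):
    m=(D>0)&(Q0[...,2]>.12)&(Q0[...,2]<.158)&(Q0[...,0]>.43)&(Q0[...,0]<.58);Q=Q0[m]
    for a,b in((-.6,-.48),(-.48,-.42),(-.25,-.2),(-.2,-.16),(-.16,-.125),(-.125,-.1)):
        s=Q[(Q[:,1]>a)&(Q[:,1]<b)]
        if len(s)>5:print(n,a,b,len(s),np.median(s,0).round(4),s.min(0).round(4),s.max(0).round(4))
save('','c6',np.vstack([cv2.resize(im[205:295,370:550],None,fx=3,fy=3),cv2.resize(i2[230:330,330:510],None,fx=3,fy=3)]))
E
```

```text
t 18.95 p [ 0.4972 -0.3164  0.149 ] z [-0.001  0.    -1.   ] yaw_y -8.75 F [-0.7 -0.7 -1.4] M [-0.01 -0.01 -0.02] w 0.0202 q [-0.68  0.22  0.07  1.43 -0.    1.04]
top -0.6 -0.48 82 [ 0.4624 -0.5128  0.1489] [ 0.4538 -0.5259  0.1325] [ 0.4763 -0.4953  0.1553]
top -0.25 -0.2 141 [ 0.5104 -0.2279  0.1479] [ 0.4968 -0.2498  0.1325] [ 0.5232 -0.2031  0.1543]
top -0.2 -0.16 50 [ 0.5168 -0.181   0.1415] [ 0.5106 -0.1999  0.1345] [ 0.5252 -0.1611  0.1501]
top -0.16 -0.125 67 [ 0.5256 -0.1358  0.1421] [ 0.5167 -0.159   0.1334] [ 0.5653 -0.1251  0.1478]
top -0.125 -0.1 30 [ 0.5417 -0.1206  0.1425] [ 0.5247 -0.1247  0.1347] [ 0.5616 -0.1167  0.148 ]
side -0.6 -0.48 214 [ 0.4666 -0.4898  0.1497] [ 0.4567 -0.5107  0.1309] [ 0.4791 -0.48    0.1527]
side -0.48 -0.42 642 [ 0.468  -0.4513  0.1491] [ 0.4576 -0.4799  0.1282] [ 0.4887 -0.4202  0.1536]
side -0.25 -0.2 220 [ 0.5037 -0.2302  0.1481] [ 0.494  -0.2499  0.1322] [ 0.5198 -0.201   0.1538]
side -0.2 -0.16 65 [ 0.5144 -0.181   0.1431] [ 0.5092 -0.1998  0.138 ] [ 0.5215 -0.1605  0.1457]
side -0.16 -0.125 102 [ 0.5262 -0.1364  0.1422] [ 0.516  -0.1596  0.1376] [ 0.5635 -0.1253  0.1463]
side -0.125 -0.1 16 [ 0.5379 -0.1226  0.1427] [ 0.5263 -0.1249  0.1408] [ 0.5607 -0.1194  0.1453]
```

View pics/c6.png

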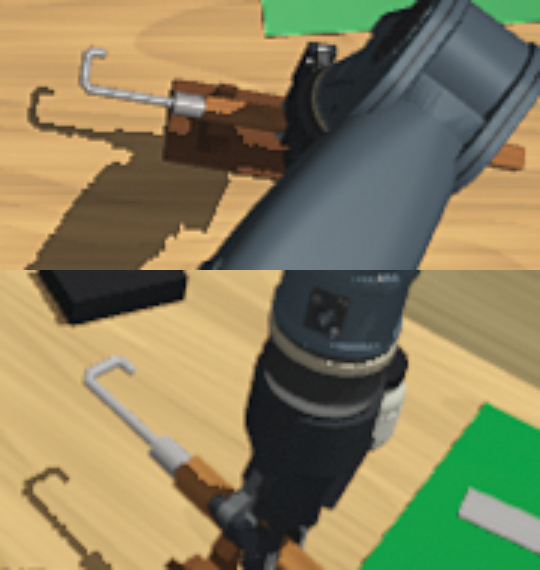

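Emit:
{"name": "jog_arm", "arguments": {"moves": [{"dx": -0.0005,"dy": 0.002,"dz": -0.014,"rx": 0,"ry": 0,"rz": 0,"gripper": 1},{"dx": 0,"dy": 0,"dz": -0.015,"rx": 0,"ry": 0,"rz": 0,"gripper": 1},{"dx": 0,"dy": 0,"dz": -0.015,"rx": 0,"ry": 0,"rz": 0,"gripper": 1},{"dx": 0,"dy": 0,"dz": -0.012,"rx": 0,"ry": 0,"rz": 0,"gripper": 1},{"dx": 0,"dy": 0,"dz": -0.008,"rx": 0,"ry": 0,"rz": 0,"gripper": 1},{"dx": 0,"dy": 0,"dz": -0.003,"rx": 0,"ry": 0,"rz": 0,"gripper": 1},{"dx": 0,"dy": 0,"dz": 0,"rx": 0,"ry": 0,"rz": 0,"gripper": 1}]}}

```text
time: 19.92
position: [0.4964, -0.3132, 0.0832]
ee_rot: [0.759, 0.652, 0.0, 0.0]
contact_force: [0.0, -0.3, -1.2]
width: 0.0204
```

Emit:
{"name": "jog_arm", "arguments": {"moves": [{"dx": 0,"dy": 0,"dz": -0.0015,"rx": 0,"ry": 0,"rz": 0,"gripper": 1},{"dx": 0,"dy": 0,"dz": -0.001,"rx": 0,"ry": 0,"rz": 0,"gripper": 1},{"dx": 0,"dy": 0,"dz": 0,"rx": 0,"ry": 0,"rz": 0,"gripper": 1}]}}

```text
time: 20.3
position: [0.4965, -0.3132, 0.0808]
ee_rot: [0.759, 0.652, 0.0, 0.0]
contact_force: [1.1, 1.2, -2.4]
width: 0.0202
```

Emit:
{"name": "jog_arm", "arguments": {"moves": [{"dx": 0,"dy": 0,"dz": -0.001,"rx": 0,"ry": 0,"rz": 0,"gripper": 1},{"dx": 0,"dy": 0,"dz": -0.001,"rx": 0,"ry": 0,"rz": 0,"gripper": 1},{"dx": 0,"dy": 0,"dz": 0,"rx": 0,"ry": 0,"rz": 0,"gripper": 1}]}}

```text
time: 20.68
position: [0.4965, -0.3132, 0.0808]
ee_rot: [0.759, 0.652, 0.0, 0.001]
contact_force: [-3.8, 1.8, 6.5]
width: 0.02
```

```bash
python3 - <<'E'
from h import *
st()
for n in('top','side'):
    im,D=eyes.get_image(n);Q0=pts(n,D)
    m=(D>0)&(Q0[...,2]>.055)&(Q0[...,2]<.088)&(Q0[...,0]>.44)&(Q0[...,0]<.58);Q=Q0[m]
    for a,b in((-.6,-.48),(-.48,-.45),(-.25,-.23),(-.19,-.16),(-.16,-.125),(-.125,-.1)):
        s=Q[(Q[:,1]>a)&(Q[:,1]<b)]
        if len(s)>5:print(n,a,b,len(s),np.median(s,0).round(4),np.percentile(s[:,2],90).round(4),s.min(0).round(4),s.max(0).round(4))
E
```

```text
t 20.68 p [ 0.4965 -0.3132  0.0808] z [ 0.001 -0.001 -1.   ] yaw_y -8.67 F [-3.8  1.8  6.5] M [ 0.39  0.65 -0.03] w 0.02 q [-0.68  0.24 -0.04  1.29 -0.    1.05]
top -0.6 -0.48 94 [ 0.4633 -0.5056  0.0802] 0.0844 [ 0.4524 -0.5248  0.0642] [ 0.4752 -0.4838  0.0865]
top -0.25 -0.23 55 [ 0.5058 -0.2402  0.0799] 0.0845 [ 0.4947 -0.2495  0.061 ] [ 0.5177 -0.2302  0.0861]
top -0.19 -0.16 31 [ 0.5174 -0.1754  0.0728] 0.0778 [ 0.5118 -0.188   0.0664] [ 0.5234 -0.1604  0.0815]
top -0.16 -0.125 49 [ 0.5235 -0.1372  0.0736] 0.0777 [ 0.517  -0.1582  0.0662] [ 0.5652 -0.1251  0.0795]
top -0.125 -0.1 44 [ 0.5405 -0.1197  0.0735] 0.0767 [ 0.5201 -0.125   0.0669] [ 0.5623 -0.1132  0.0804]
side -0.48 -0.45 142 [ 0.492  -0.4561  0.0813] 0.086 [ 0.466  -0.4661  0.0619] [ 0.5081 -0.4501  0.0878]
side -0.25 -0.23 105 [ 0.4994 -0.2406  0.0807] 0.0829 [ 0.4931 -0.2499  0.0641] [ 0.5168 -0.2304  0.085 ]
side -0.19 -0.16 42 [ 0.5145 -0.1757  0.0744] 0.076 [ 0.5093 -0.1896  0.0706] [ 0.5206 -0.1614  0.0783]
side -0.16 -0.125 86 [ 0.523  -0.137   0.0738] 0.0756 [ 0.5135 -0.1586  0.0658] [ 0.5639 -0.1252  0.0766]
side -0.125 -0.1 34 [ 0.5383 -0.1225  0.0743] 0.0758 [ 0.5214 -0.1247  0.0706] [ 0.5595 -0.1178  0.0764]
```

The pole is seated: contact force is felt, and the heights and front end match the original. Releasing and lifting off.

Emit:
{"name": "jog_arm", "arguments": {"moves": [{"dx": 0,"dy": 0,"dz": 0.001,"rx": 0,"ry": 0,"rz": 0,"gripper": 1},{"dx": 0,"dy": 0,"dz": 0,"rx": 0,"ry": 0,"rz": 0,"gripper": 0.6},{"dx": 0,"dy": 0,"dz": 0,"rx": 0,"ry": 0,"rz": 0,"gripper": 0.4},{"dx": 0,"dy": 0,"dz": 0,"rx": 0,"ry": 0,"rz": 0,"gripper": 0.2},{"dx": 0,"dy": 0,"dz": 0,"rx": 0,"ry": 0,"rz": 0,"gripper": 0},{"dx": 0,"dy": 0,"dz": 0,"rx": 0,"ry": 0,"rz": 0,"gripper": 0},{"dx": 0,"dy": 0,"dz": 0,"rx": 0,"ry": 0,"rz": 0,"gripper": 0},{"dx": 0,"dy": 0,"dz": 0.01,"rx": 0,"ry": 0,"rz": 0,"gripper": 0},{"dx": 0,"dy": 0,"dz": 0.02,"rx": 0,"ry": 0,"rz": 0,"gripper": 0},{"dx": 0,"dy": 0,"dz": 0.03,"rx": 0,"ry": 0,"rz": 0,"gripper": 0},{"dx": 0,"dy": 0,"dz": 0.04,"rx": 0,"ry": 0,"rz": 0,"gripper": 0},{"dx": -0.03,"dy": 0,"dz": 0.03,"rx": 0,"ry": 0,"rz": 0,"gripper": 0},{"dx": -0.04,"dy": 0,"dz": 0.01,"rx": 0,"ry": 0,"rz": 0,"gripper": 0},{"dx": -0.04,"dy": 0,"dz": 0,"rx": 0,"ry": 0,"rz": 0,"gripper": 0},{"dx": -0.04,"dy": 0,"dz": 0,"rx": 0,"ry": 0,"rz": 0,"gripper": 0},{"dx": 0,"dy": 0,"dz": 0,"rx": 0,"ry": 0,"rz": 0,"gripper": 0}]}}

```text
time: 22.78
position: [0.3447, -0.3131, 0.2207]
ee_rot: [0.759, 0.651, -0.0, 0.001]
contact_force: [0.3, -0.6, 0.5]
width: 0.0854
```

```bash
python3 fl.py; python3 - <<'E'
from h import *
im,D=eyes.get_image('top');P=pts('top',D)
for k in['pole_hook','glue_jar','tape_roll','slip_case']:
    print(k,spotter.place_of('top',k)[:1])
i2,_=eyes.get_image('side')
save('','c7',np.vstack([im[100:320,80:600],cv2.resize(i2[170:400,200:640],(520,272))]))
m=(D>0)&(P[...,2]>.076)&(P[...,2]<.087)&(P[...,0]>.44)&(P[...,0]<.58)&(P[...,1]<-.1)&(P[...,1]>-.6);Q=P[m]
l=np.polyfit(Q[:,1],Q[:,0],1);k=abs(Q[:,0]-np.polyval(l,Q[:,1]))<.012;Q=Q[k];l=np.polyfit(Q[:,1],Q[:,0],1)
print('yaw',90-np.degrees(np.arctan(l[0])),Q.min(0),Q.max(0),'zs',[np.median(Q[(Q[:,1]>a)&(Q[:,1]<a+.06),2]).round(4) for a in(-.52,-.45,-.38,-.31,-.27)])
E
```

```text
t 22.77 p [ 0.3447 -0.3131  0.2207] z [ 0.001 -0.001 -1.   ] yaw_y -8.83 F [ 0.3 -0.6  0.5] M [ 0.02 -0.04  0.02] w 0.0854 q [-0.88 -0.11 -0.13  1.55 -0.    0.84]
0.35 434 417 slope deg above level 19.389779425359226 at y.33 0.14988525763447424 [0.35014881 0.15389514 0.14901485] [0.39960347 0.32987478 0.21279576]
0.4 512 497 slope deg above level 19.334900634877165 at y.33 0.14947027482735648 [0.40000233 0.1525727  0.14857689] [0.45991103 0.32875632 0.21226756]
0.58 504 488 slope deg above level 19.434232270722937 at y.33 0.14768289480233915 [0.58048625 0.14953033 0.14626365] [0.65958903 0.32995757 0.21314292]
pole_hook [{'at': [397.2, 233.0], 'conf': 0.58}]
glue_jar [{'at': [425.3, 161.3], 'conf': 0.61}]
tape_roll [{'at': [312.8, 267.2], 'conf': 0.85}]
slip_case [{'at': [338.3, 165.9], 'conf': 0.63}]
yaw 81.14135630730745 [ 0.45449172 -0.52218184  0.0760086 ] [ 0.52861834 -0.11588734  0.08693176] zs [np.float64(0.081), np.float64(0.0808), np.float64(0.0808), np.float64(0.0809), np.float64(0.081)]
```

View pics/c7.png

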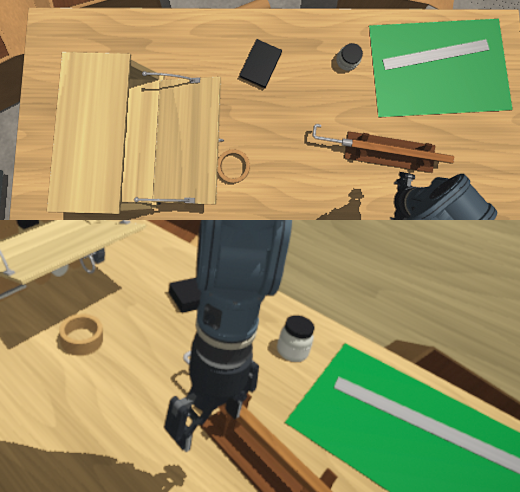

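The pole lies level in both saddles (top at 81 mm, yaw 81.1°), the flap is open, the bystanders have not moved and the arm is clear. Handing in.

```bash
python3 -c "
from h import *
print(ctrl.job_done())"
```

```text
the job is handed in; nothing more can be done
None
```

The job is handed in: the flap is open on its stays and the pole is back in both saddles. It took about 23 s of the 54 s allowed.

**What I did:** I gripped the pole at its balance point, threaded the hook bar sideways through the ring and took up the play against the ring's outer side. I then swung the flap down along its arc with the ring kept loaded (2–7 N) so it could not drop. At the stop I centred the hook in the ring, slid it out without contact and laid the pole back.

**Last checks:**
- **Flap:** measured 19.4° above level (20° is nominal), unchanged after unhooking.
- **Pole:** level, with the handle top at 81 mm along its length and yaw 81.1° (80.9–81.4° before). Its ends are within about 2 mm of where they were.
- **Glue jar, tape roll and black case:** unmoved in the picture. The finder's points shifted by 2 to 4 pixels, which I took as its own noise.
- **Arm:** clear of everything, with forces near zero. The highest wrist force I read was about 8 N.

One reading disagreed: setting the pole down, the contact force only showed after I lowered it about 2 mm more than planned, which is within the position noise.

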